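Turn the tooth mould guide to its next card

TASK

The ring-bound tooth mould guide lies open on the bench with a white plaster cast standing on its empty left half. Slide the cast off the guide so that it stands upright on the bench, then turn the raised top card over the rings so that it lies flat on the left half and the molar card underneath, which stays where it is, can be read. Do it all by gently pushing with the fingers: grip and lift nothing, do not slam the card, and leave the other things on the bench alone.

Things in the scene. Friction and masses are not known exactly. Their poses are not given: they have to be found in the camera images.
- mould_guide: Open ring binder of sample teeth, fixed. Origin on the bench under mid-spine; x along the spine (away from the robot at yaw 0), y to its left half. Black cover boards, 176 mm in x, 4 mm thick, span 19 to 145 mm either side of the spine. Three rings at x = -56, 0, 56 mm are 26 mm high and reach 13 mm either side. Both cards start on the right half (-y); only the cast is on the left (+y).
- ring_axis (a point): Middle of the axis about which both cards turn; it runs along the guide's x, 13.5 mm above the bench.
- top_card (a joint): Angle of the upper sample card about the ring axis: 0 flat on the right half, 1.57 upright, 3.14 flat on the left half (teeth down, its plain back then up, 13 mm above the bench). Starts raised, at 0.35 to 0.6. The hinge is stiff: the card stays at whatever angle it is left; about 1 to 2 N square to it at its free edge turns it.
- card_edge (a point): Middle of the upper card's free edge, on its plain underside, 140 mm from the ring axis; that underside points at the axis (within 0.5 mm). Grey card, 164 mm along the spine, plate 3 mm, rim round the teeth side 8 mm, 90 g. A tab 42 mm wide sticks out 14 mm past the edge, its middle 22 mm towards the guide's +x from here.
- under_card (a joint): Angle of the lower sample card (molars), same size and hinge, its tab 50 mm towards -x; 0 flat on the right half, where it lies and stays (its rim's top 13 mm above the bench).
- cast: White horseshoe-shaped plaster cast with teeth: 53 mm in its x, 71 mm in its y, 27 mm high, of which the lowest 14 mm is a solid block to push on; about 90 g. Origin at the centre of its underside. Stands on the left cover board, underside 4 mm above the bench, 90 to 110 mm from the spine.
- wax_knife: Wax spatula with a dark green handle lying on the bench right of the guide, 188 mm long in its y; leave alone.
- stone_cast: Yellow stone cast 53 x 71 x 27 mm on the bench left of the guide; leave alone.
- bur_stand: Blue bur stand with clear lid, 63 x 105 x 47 mm, on the bench left of the guide; leave alone.
Things that resemble listed ones, but are neither listed nor needed, are in the scene too. Leave any green or purple look-alike of the cast alone.

How it is judged:
By the outcome, as a careful person would: the job done as asked, in the order asked, and still so for the second after the job is handed in, with the robot touching nothing.
It also fails if it takes over 56 s, if anything falls off the work surface, if the arm or the gripper's body presses on something with over 40 N, if the wrist force passes 120 N, or if a joint passes its speed limit or range.

ROBOT

A 6-joint arm with a two-finger parallel gripper is mounted at the origin on a cart in front of the work surface, level with it; the furniture and walls round the work are solid. World frame = base frame: x ahead of the robot, y to its left, z up, the work surface at z = 0. Lengths are in m, angles in degrees, forces in N, time in s.
With the tool pointing down it reaches from about 0.25 to 0.725 m from the base axis. Payload 9.7 kg.
Tool frame: the origin (TCP) lies at the centre of the arm's flange, where the gripper is bolted on; the fingertips stand 173 mm ahead of it and the grasp point (between the pads) lies 155 mm ahead of it; z points along the fingers, y is the line along which they close (so a half turn about z gives the same grasp; the last joint's range is limited). The gripper opens to 85 mm and grips with 20 to 120 N. Pads are 22 mm wide; open, the fingers measure 114 mm over their backs; the gripper's body (76 mm by 85 mm) begins 54 mm behind the grasp point. The pads swing forward as they close: fully open they stand 13 mm farther back than shut.
Start: joints at [-68.354, 4.979, 10.078, 95.1, 0, 90], TCP at [0.203, -0.511, 0.405] pointing down, gripper open.
Joint ranges: [-179.16, 179.16], [-48.56, 103.87], [-65.8, 70.77], [-126.05, 130.52], [-82.76, 87.17], [-180, 180]. Speed limits (degrees/s): [127.2, 127.2, 147.25, 180, 180, 180].

INTERFACE

Orientations are given as [roll, pitch, yaw] about the fixed x, y, z axes, in that order (R = Rz(yaw) Ry(pitch) Rx(roll)).
In Python, from workcell import monitor, camera, get_calibration, bot gives the robot as it stands.
- The arm moves only by the tool carry_out, never from a script. Its argument "targets" is text: rows parted by semicolons, each of 7 numbers parted by spaces: the shift along the tool's x, y, z in units of 0.04 m (1.0 is 0.04 m), then the turn, a rotation vector about the tool's x, y, z in units of 0.1 rad (1.0 is 0.1 rad), then the opening, from -1 (shut) to 1 (fully open), so that 0 is half open. A call has exactly 8 rows; each row shifts and turns the commanded pose from where the row before left it, along the tool's axes as they then stand; what a row does not reach is not made up. A row lasts 1/12 s, in which the tool goes at most 41.7 mm and 7.16 degrees, less where a joint would pass 70% of its speed; a pose out of reach is approached as far as the arm can. A call with a number of a shift or a turn outside -1 to 1 is refused whole. A call with a gripper value outside its range is refused whole. The fingers move at their own pace and stop on an object; "newtons" is the grip in N (left out, the last holds). Time passes only in rows, so rows that do not move let the fingers close, or fill a call up. It gives the time, the measured TCP pose, the force, the opening and the grip force at its end, in the units of the state.
- monitor.get_obs(): the state, without advancing time (a new reading comes with each control period).
- camera(name): name is "scene" or "top" or "wrist"; returns the picture (480x640x3 uint8, red, green, blue); there is no depth.
- get_calibration(name): a dict with "fx", "fy", "cx", "cy" (pixels), "D" ([k1, k2, p1, p2, k3] as OpenCV has them; the pictures are not rectified), "view" (4x4, takes a point from world to camera coordinates). Camera axes: x right, y down, z forward; pixel columns grow to the right and rows downward; lengths in m; the calibration is good to about 2 mm. A picture is of the moment at which its call begins: read the wrist's pose just before it. get_calibration takes no time and is no camera call; for the wrist camera it gives the pose at the moment of the call.
- bot.job_done(): hands the job in; it is judged then, once.
The state is a dict: "time": time; "q": joint angles; "qd": joint speeds; "joint_efforts": joint torques, N m; "ee_pos": TCP position; "tcp_rot": TCP orientation; "wrist_force": force on the tool from outside, world axes, zero at the start; "torque": the same for the moment, N m; "opening": finger opening in m; "grasp_force": force on a finger pad.
Only numpy, scipy, OpenCV 4.12 (cv2) and the standard library are available. Lean on these libraries where they do the work, as an engineer would, in place of code of your own. Each camera call takes 0.05 s, during which the arm holds its last target. There are 200 camera calls.

## Working session

There is one attempt and no reset: what is moved stays moved. The work goes in short steps, Python scripts to look and compute and a tool call to move; the robot and the scene stay as the last step left them, time stands still between calls to the robot, and variables do not carry over. Pictures are saved under pics/ and viewed, at most 10 in all, crops included, and the job is handed in when it is done.

Besides the shell and the picture viewer there is one more tool, called after "Request:" as name(argument=value, ...), one argument or row to a line, values as JSON. carry_out: Moves the arm, as the interface text tells. Shifts and turns lie within -1 to 1; 1 stands for 0.04 m of shift or 0.1 rad of turn. Its arguments: {"type":"object","properties":{"targets":{"type":"string"},"newtons":{"type":"number"}},"required":["targets"]}

```bash
mkdir -p pics
cat > h.py <<'E'
import numpy as np, cv2
from workcell import monitor, camera, get_calibration, bot
def K(c): return np.array([[c['fx'],0,c['cx']],[0,c['fy'],c['cy']],[0,0,1.]])
def ray(c,uv,z):
    p=cv2.undistortPoints(np.array(uv,float).reshape(-1,1,2),K(c),np.array(c['D'],float)).reshape(-1,2)
    V=np.array(c['view']);R,t=V[:3,:3],V[:3,3];o=-R.T@t
    d=np.c_[p,np.ones(len(p))]@R
    return o+d*((z-o[2])/d[:,2])[:,None]
def proj(c,P):
    V=np.array(c['view']);return cv2.projectPoints(np.array(P,float).reshape(-1,1,3),cv2.Rodrigues(V[:3,:3])[0],V[:3,3],K(c),np.array(c['D'],float))[0].reshape(-1,2)
def snap(n,f):
    im=camera(n);cv2.imwrite(f'pics/{f}.png',im[:,:,::-1]);return im
E
python3 - <<'E'
from h import *
for n in('top','scene'):
    snap(n,n+'0');c=get_calibration(n);V=np.array(c['view']);print(n,-V[:3,:3].T@V[:3,3],V[2,:3])
o=monitor.get_obs();print(o['time'],o['ee_pos'],o['tcp_rot'],o['opening'])
E
```

```text
top [0.40350835 0.02789281 1.26168244] [ 0.12173907 -0.00266448 -0.99255856]
scene [-0.27100142  0.63772342  0.71092693] [ 0.68037698 -0.50330897 -0.53269809]
0.1 [ 0.20288766 -0.51121037  0.40403625] [-1.79928877e+02 -1.91246954e-03  2.16445453e+01] 0.08531411765733372
```

View pics/top0.png

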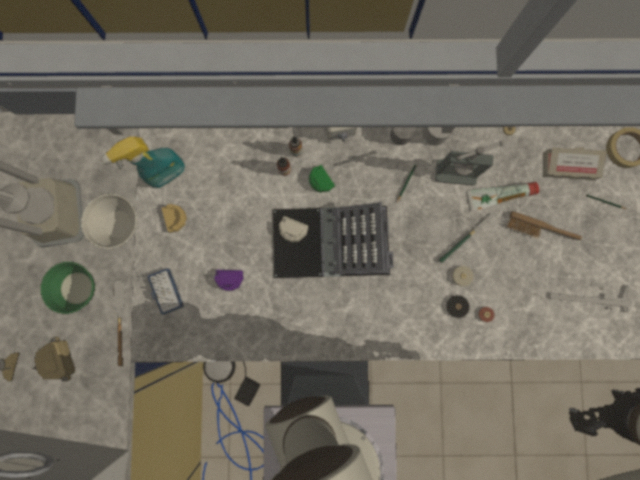

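View pics/scene0.png

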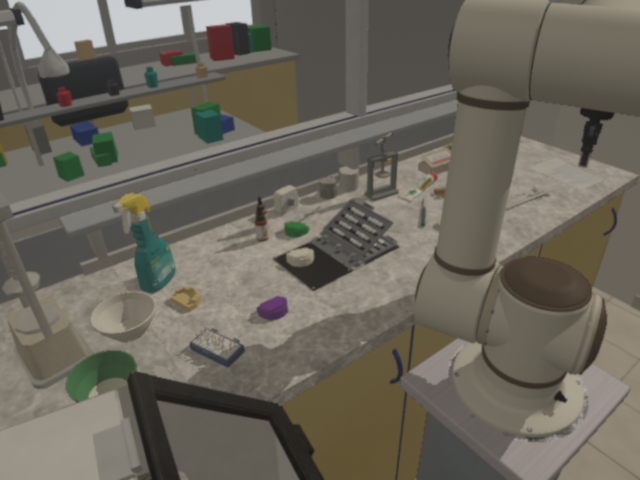

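The top view shows the guide at (330,240) and the white cast on its left half at (293,229). The things that could be taken for the cast are the purple one (229,279), the green one (321,179) and the yellow stone one (173,218). I choose the white one, since it stands on the black board. I'll check it in a close crop.

Run:
```python
from h import *
im=cv2.imread('pics/top0.png');c=get_calibration('top')
cv2.imwrite('pics/crop0.png',cv2.resize(im[160:310,205:405],None,fx=4,fy=4,interpolation=cv2.INTER_CUBIC))
g=im.max(2).astype(int);roi=np.zeros(g.shape,bool);roi[200:285,268:326]=1
blk=((g<60)&roi).astype(np.uint8)
k=max(cv2.findContours(blk,0,1)[0],key=cv2.contourArea);r=cv2.minAreaRect(k);b=cv2.boxPoints(r)
print('board px',b.round(1).tolist(),'\n',ray(c,b,.004).round(4))
w=((im.min(2)>120)&roi).astype(np.uint8);w[:, :276]=0;w[:212]=0;w[250:]=0;w[:,312:]=0
k=max(cv2.findContours(w,0,1)[0],key=cv2.contourArea);r=cv2.minAreaRect(k);b=cv2.boxPoints(r)
print('cast px',b.round(1).tolist(),cv2.contourArea(k),'\n',ray(c,b,.03).round(4), ray(c,[r[0]],.025))
hsv=cv2.cvtColor(im,cv2.COLOR_BGR2HSV)
for n,(lo,hi),(x0,x1,y0,y1) in [('purple',(125,155),(200,260,255,300)),('green',(45,85),(300,345,155,200)),('stone',(8,28),(155,195,195,240)),('bur',(95,125),(140,190,262,320)),('knife',(45,90),(430,500,205,265))]:
    m=((hsv[...,0]>=lo)&(hsv[...,0]<=hi)&(hsv[...,1]>80)).astype(np.uint8);z=np.zeros_like(m);z[y0:y1,x0:x1]=m[y0:y1,x0:x1]
    k=max(cv2.findContours(z,0,1)[0],key=cv2.contourArea);b=cv2.boxPoints(cv2.minAreaRect(k));print(n,ray(c,b,.02)[:,:2].round(3).tolist())
```

```text
board px [[272.8999938964844, 209.5], [320.20001220703125, 208.60000610351562], [321.29998779296875, 275.6000061035156], [274.1000061035156, 276.5]] 
 [[0.6335 0.1382 0.004 ]
 [0.6351 0.0186 0.004 ]
 [0.4656 0.0166 0.004 ]
 [0.4641 0.1342 0.004 ]]
cast px [[279.0, 229.0], [285.3999938964844, 216.1999969482422], [307.3999938964844, 227.1999969482422], [301.0, 240.0]] 238.5 
 [[0.5798 0.1206 0.03  ]
 [0.6117 0.1049 0.03  ]
 [0.5839 0.0506 0.03  ]
 [0.5522 0.0664 0.03  ]] [[0.58256625 0.0858373  0.025     ]]
purple [[0.478, 0.278], [0.477, 0.212], [0.433, 0.211], [0.433, 0.278]]
green [[0.721, 0.06], [0.748, 0.019], [0.691, -0.018], [0.664, 0.023]]
stone [[0.64, 0.417], [0.654, 0.365], [0.586, 0.347], [0.573, 0.398]]Traceback (most recent call last):
  File "<stdin>", line 14, in <module>
ValueError: max() iterable argument is empty
```

View pics/crop0.png

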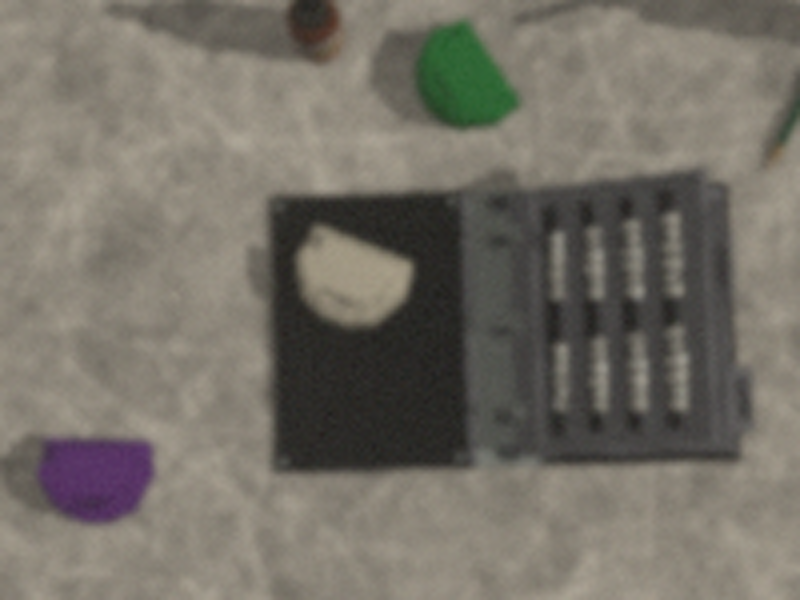

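The crop confirms the choice: the white cast spans crop (295–413, 222–328), with its flat back facing up and right, and lies wholly on the black board. From the corners, the guide origin is about (0.549, -0.0065), yaw about 1.3°, and the cast is about (0.581, 0.086). Bench space is free to the left at y 0.17–0.25, clear of the purple cast (x < 0.48) and the stone cast (y > 0.347).

```bash
cat >> h.py <<'E'
from scipy.spatial.transform import Rotation as Ro
def row(pos,rpy,N,frm=None):
    """constant row (screw motion) that takes the tool to pos,rpy in N rows"""
    if frm is None: o=monitor.get_obs();p0,r0=np.array(o['ee_pos']),Ro.from_euler('xyz',o['tcp_rot'],degrees=True)
    else: p0,r0=np.array(frm[0]),Ro.from_euler('xyz',frm[1],degrees=True)
    rv=(r0.inv()*Ro.from_euler('xyz',rpy,degrees=True)).as_rotvec()/N
    S=sum(Ro.from_rotvec(rv*k).as_matrix() for k in range(N))
    p=np.linalg.solve(S,r0.inv().apply(np.array(pos)-p0))
    print(N,'rows:',(p/.04).round(3),(rv/.1).round(3))
E
python3 -c "
from h import *
row([.578,.030,.28],[180,0,90],24)"
```

```text
24 rows: [ 0.728 -0.011  0.129] [-0.    -0.    -0.497]
```

Request:
carry_out(
  targets="0.73 -0.01 0.13 0 0 -0.5 -0.4;0.73 -0.01 0.13 0 0 -0.5 -0.4;0.73 -0.01 0.13 0 0 -0.5 -0.4;0.73 -0.01 0.13 0 0 -0.5 -0.4;0.73 -0.01 0.13 0 0 -0.5 -0.4;0.73 -0.01 0.13 0 0 -0.5 -0.4;0.73 -0.01 0.13 0 0 -0.5 -0.4;0.73 -0.01 0.13 0 0 -0.5 -0.4",
  newtons=20,
)

```text
time: 0.77
ee_pos: [0.3998, -0.3857, 0.3623]
tcp_rot: [-180.0, -0.0, 44.7]
wrist_force: [1.1, 0.4, 0.5]
opening: 0.0259
grasp_force: 0.0
```

Request:
carry_out(
  targets="0.73 -0.01 0.13 0 0 -0.5 -0.4;0.73 -0.01 0.13 0 0 -0.5 -0.4;0.73 -0.01 0.13 0 0 -0.5 -0.4;0.73 -0.01 0.13 0 0 -0.5 -0.4;0.73 -0.01 0.13 0 0 -0.5 -0.4;0.73 -0.01 0.13 0 0 -0.5 -0.4;0.73 -0.01 0.13 0 0 -0.5 -0.4;0.73 -0.01 0.13 0 0 -0.5 -0.4",
)

```text
time: 1.43
ee_pos: [0.5312, -0.1943, 0.3208]
tcp_rot: [-180.0, 0.0, 67.6]
wrist_force: [-0.6, 0.2, 0.2]
opening: 0.0257
grasp_force: 0.0
```

```bash
python3 -c "
from h import *
o=monitor.get_obs();print(o['time'],o['ee_pos'],o['tcp_rot'],o['opening'],o['q'])
row([.578,.030,.28],[180,0,90],8)"
```

```text
1.4333 [ 0.5311861  -0.19432363  0.32075182] [-1.79961938e+02  2.89745607e-03  6.76244400e+01] 0.02569261100777748 [-2.00937467e+01  6.24956371e+00  2.16428367e+00  8.59528673e+01
 -1.37972664e-03  9.22818147e+01]
8 rows: [ 0.721 -0.01   0.127] [-0.001 -0.    -0.488]
```

Request:
carry_out(
  targets="0.72 -0.01 0.13 0 0 -0.49 -0.4;0.72 -0.01 0.13 0 0 -0.49 -0.4;0.72 -0.01 0.13 0 0 -0.49 -0.4;0.72 -0.01 0.13 0 0 -0.49 -0.4;0.72 -0.01 0.13 0 0 -0.49 -0.4;0.72 -0.01 0.13 0 0 -0.49 -0.4;0.72 -0.01 0.13 0 0 -0.49 -0.4;0.72 -0.01 0.13 0 0 -0.49 -0.4",
)

```text
time: 2.1
ee_pos: [0.5778, 0.0298, 0.2791]
tcp_rot: [-180.0, 0.0, 90.1]
wrist_force: [-0.7, -0.6, -0.4]
opening: 0.0256
grasp_force: 0.0
```

Run:
```python
from h import *
o=monitor.get_obs();print(o['time'],o['ee_pos'],o['tcp_rot'])
c=get_calibration('wrist');im=snap('wrist','w1')
V=np.array(c['view']);print(-V[:3,:3].T@V[:3,3],V[2,:3])
# expected places for check
print(proj(c,[[.581,.086,.03],[.549,.138,.004],[.637,.138,.004],[.549,.0125,.004],[.578,.032,.01]]).round(0).tolist())
```

```text
2.1 [0.57778215 0.02980904 0.27912996] [-1.79958570e+02  2.31109841e-03  9.00807603e+01]
[0.57771657 0.11009676 0.24786737] [-6.56634000e-04 -3.11050303e-01 -9.50393223e-01]
[[331.0, 154.0], [276.0, 59.0], [427.0, 60.0], [282.0, 261.0], [325.0, 236.0]]
```

View pics/w1.png

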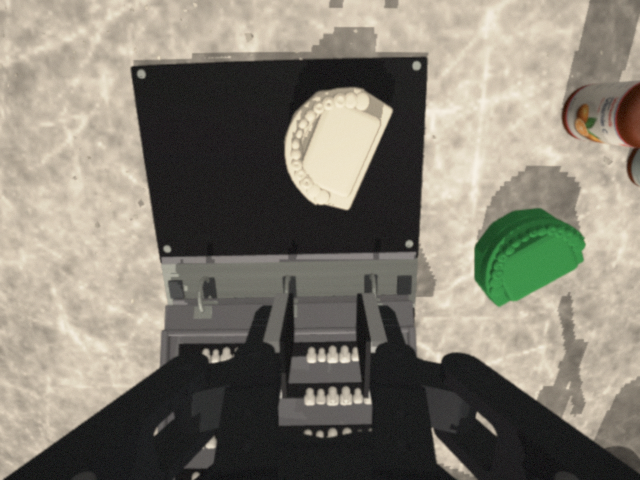

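The cast spans px (285–393, 87–210), with its nearest corner at (347,210). The board corners are (134,66), (428,57), (415,254) and (160,258), and the fingers are clear of the cast. Next I'll refine these.

Run:
```python
from h import *
c=get_calibration('wrist')
print(ray(c,[[134,66],[428,57],[415,254],[160,258]],.004).round(4).tolist())
print('cast',ray(c,[[347,210],[285,155],[393,108],[345,87],[338,148]],.022).round(4).tolist())
row([.580,.031,.182],[180,0,90],8)
```

```text
[[0.4643, 0.1389, 0.004], [0.6358, 0.144, 0.004], [0.6372, 0.0227, 0.004], [0.4659, 0.0184, 0.004]]
cast [[0.5901, 0.057, 0.022], [0.554, 0.0891, 0.022], [0.6141, 0.1152, 0.022], [0.5874, 0.1259, 0.022], [0.5841, 0.0932, 0.022]]
8 rows: [-0.009  0.008  0.3  ] [-0.003 -0.002  0.009]
```

Request:
carry_out(
  targets="0.015 0.02 0.3 0 0 0 -0.4;0.015 0.02 0.3 0 0 0 -0.4;0.015 0.02 0.3 0 0 0 -0.4;0.015 0.02 0.3 0 0 0 -0.4;0.015 0.02 0.3 0 0 0 -0.4;0.015 0.02 0.3 0 0 0 -0.4;0.01 0.02 0.3 0 0 0 -0.4;0 0.02 0.3 0 0 0 -0.4",
)

```text
time: 2.82
ee_pos: [0.5842, 0.0321, 0.1825]
tcp_rot: [-180.0, 0.0, 89.9]
wrist_force: [0.7, 0.3, 0.3]
opening: 0.0257
grasp_force: 0.0
```

Request:
carry_out(
  targets="0.15 0 0 0 0 0 -0.4;0.15 0 0 0 0 0 -0.4;0.15 0 0 0 0 0 -0.4;0.15 0 0 0 0 0 -0.4;0.15 0 0 0 0 0 -0.4;0.15 0 0 0 0 0 -0.4;0.15 0 0 0 0 0 -0.4;0.15 0 0 0 0 0 -0.4",
)

```text
time: 3.48
ee_pos: [0.5843, 0.081, 0.1843]
tcp_rot: [180.0, 0.0, 89.9]
wrist_force: [-0.7, -2.3, 1.5]
opening: 0.0255
grasp_force: 1.1
```

Run:
```python
from h import *
o=monitor.get_obs();print(o['time'],o['ee_pos'],o['tcp_rot'],o['wrist_force'])
snap('wrist','w2')
```

```text
3.4833 [0.58434856 0.08104553 0.18433348] [1.79955779e+02 1.22206731e-02 8.99480004e+01] [-0.68627411 -2.27623198  1.46528153]
```

View pics/w2.png

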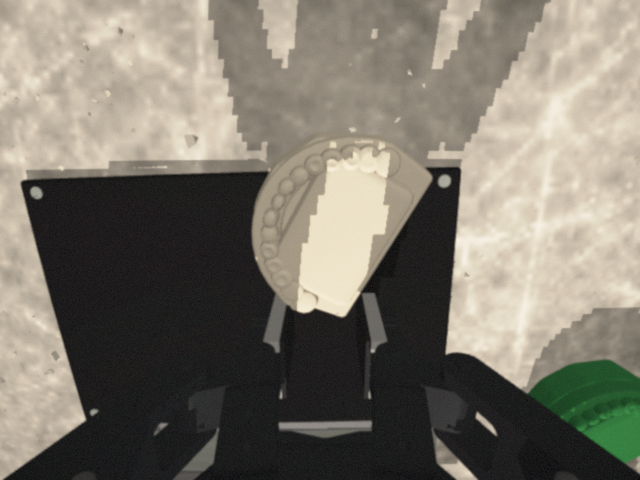

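The corner of the cast at (345,315) sits between the two fingertips, and the cast is sliding cleanly along the left board. I'll continue pushing.

Request:
carry_out(
  targets="0.12 0 0.04 0 0 0 -0.4;0.12 0 0.04 0 0 0 -0.4;0.13 0 0 0 0 0 -0.4;0.13 0 0 0 0 0 -0.4;0.13 0 0 0 0 0 -0.4;0.13 0 0 0 0 0 -0.4;0.13 0 0 0 0 0 -0.4;0.13 0 0 0 0 0 -0.4",
)

```text
time: 4.2
ee_pos: [0.5847, 0.1209, 0.1819]
tcp_rot: [179.9, 0.1, 89.9]
wrist_force: [-1.1, -8.8, 11.7]
opening: 0.0254
grasp_force: 7.9
```

Request:
carry_out(
  targets="0.13 0 0 0 0 0 -0.4;0.13 0 0 0 0 0 -0.4;0.13 0 0 0 0 0 -0.4;0.13 0 0 0 0 0 -0.4;0.13 0 0 0 0 0 -0.4;0.13 0 0 0 0 0 -0.4;0.13 0 0 0 0 0 -0.4;0.13 0 0 0 0 0 -0.4",
)

```text
time: 4.87
ee_pos: [0.5842, 0.1634, 0.1804]
tcp_rot: [-180.0, -0.0, 90.0]
wrist_force: [-0.5, -0.9, -1.2]
opening: 0.0259
grasp_force: 4.5
```

Run:
```python
from h import *
o=monitor.get_obs();print(o['time'],o['ee_pos'],o['tcp_rot'],o['wrist_force'])
snap('wrist','w3')
```

```text
4.8667 [0.58421102 0.16339247 0.18036066] [-1.79968911e+02 -1.02510908e-03  8.99540199e+01] [-0.46374747 -0.93373376 -1.23155189]
```

View pics/w3.png

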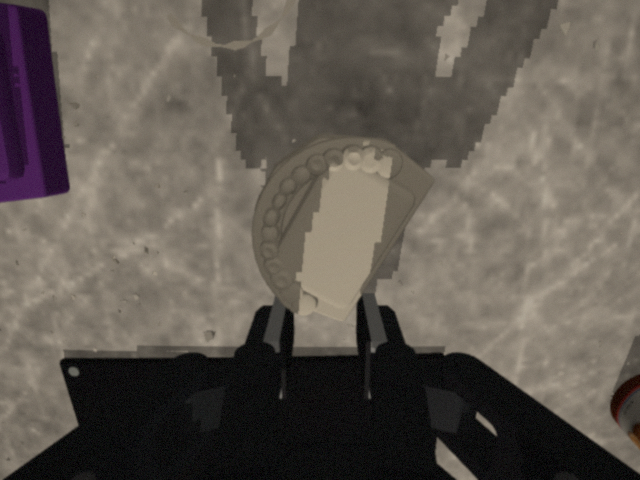

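The cast is upright on the bench and clear of the board, whose edge is at row 355 while the cast ends at row 320. A little more push for margin, then retreat upward.

Request:
carry_out(
  targets="0.1 0 0 0 0 0 -0.4;0.1 0 0 0 0 0 -0.4;0.1 0 0 0 0 0 -0.4;0.1 0 0 0 0 0 -0.4;0 0 0 0 0 0 -0.4;-0.3 0 0 0 0 0 -0.4;-0.3 0 -0.2 0 0 0 -0.4;-0.1 0 -0.8 0 0 0 -0.4",
)

```text
time: 5.58
ee_pos: [0.5829, 0.1484, 0.2165]
tcp_rot: [-179.5, 0.1, 89.9]
wrist_force: [-0.0, 0.3, -1.1]
opening: 0.0257
grasp_force: 0.0
```

Request:
carry_out(
  targets="0 0 -0.9 0 0 0 -1;0 0 -0.9 0 0 0 -1;0 0 -0.9 0 0 0 -1;0 0 -0.9 0 0 0 -1;-0.4 0 0 0 0 0 -1;-0.8 0 0 0 0 0 -1;-0.8 0 0 0 0 0 -1;-0.8 0 0 0 0 0 -1",
)

```text
time: 6.25
ee_pos: [0.5837, 0.0366, 0.3657]
tcp_rot: [179.9, 0.0, 89.9]
wrist_force: [-0.1, 0.6, 0.4]
opening: -0.0003
grasp_force: 0.0
```

Run:
```python
from h import *
o=monitor.get_obs();print(o['time'],o['ee_pos'],o['tcp_rot'],o['q'])
im=snap('top','top1');im=snap('scene','s1');cv2.imwrite('pics/s1c.png',cv2.resize(im[180:320,250:420,::-1],None,fx=4,fy=4,interpolation=cv2.INTER_CUBIC))
row([.53,-.31,.30],[180,0,90],12)
```

```text
6.25 [0.58366144 0.03656767 0.36574798] [1.79936531e+02 8.32138259e-03 8.99478624e+01] [ 3.58737424e+00  9.11988569e+00  1.03089732e+01  9.11262748e+01
 -1.23335229e-02  9.36395005e+01]
12 rows: [-0.717 -0.11   0.137] [ 0.001  0.001 -0.005]
```

View pics/s1c.png

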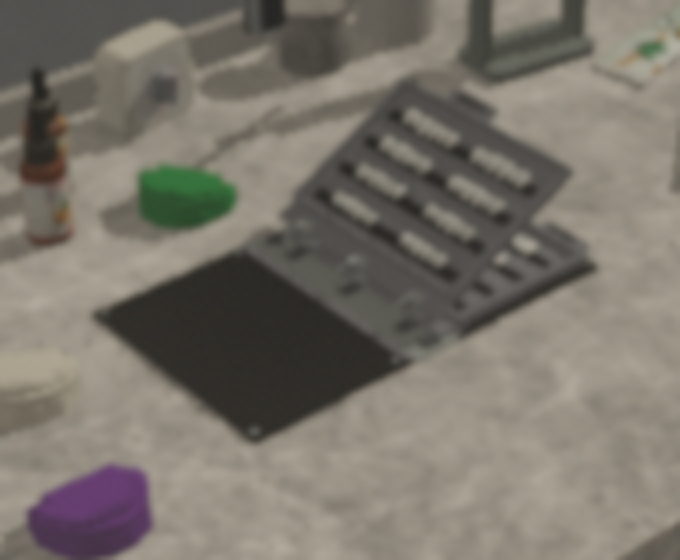

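The left board is now empty. The top card is raised, its near free corner at crop (575,172) and far corner at (410,85). I'll get its angle by casting the ray onto the plane of its side.

Run:
```python
from h import *
c=get_calibration('scene')
for uv,x in (([250+573/4,180+172/4],.550-.082),([250+412/4,180+83/4],.550+.082)):
    a=ray(c,[uv],.02)[0];b=ray(c,[uv],.15)[0];p=a+(b-a)*(x+.003-a[0])/(b[0]-a[0])
    print(p,np.degrees(np.arctan2(p[2]-.0135,-.002-p[1])),np.hypot(p[2]-.0135,-.002-p[1]))
R=Ro.from_euler('xyz',[180,0,90],degrees=True);R2=Ro.from_euler('x',45,degrees=True)*R
e=R2.as_euler('xyz',degrees=True);print(e,R2.as_matrix()[:,2])
row([.53,-.32,.25],e,20)
```

```text
[ 0.471      -0.12626434  0.08348691] 29.388643964990063 0.14261765379883654
[ 0.635      -0.12961952  0.0793154 ] 27.280870463543497 0.1435911191370949
[180. -45.  90.] [ 1.11022302e-16  7.07106781e-01 -7.07106781e-01]
20 rows: [-0.477 -0.066 -0.027] [ 0.002  0.393 -0.003]
```

Run:
```python
from h import *
row([.53,-.30,.22],[180,-45,90],16)
```

```text
16 rows: [-0.584 -0.082  0.025] [ 0.002  0.492 -0.003]
```

Request:
carry_out(
  targets="-0.58 -0.08 0.025 0 0.49 0 -1;-0.58 -0.08 0.025 0 0.49 0 -1;-0.58 -0.08 0.025 0 0.49 0 -1;-0.58 -0.08 0.025 0 0.49 0 -1;-0.58 -0.08 0.025 0 0.49 0 -1;-0.58 -0.08 0.025 0 0.49 0 -1;-0.58 -0.08 0.025 0 0.49 0 -1;-0.58 -0.08 0.025 0 0.49 0 -1",
)

```text
time: 7.02
ee_pos: [0.5577, -0.1433, 0.3262]
tcp_rot: [179.9, -22.6, 89.9]
wrist_force: [-0.5, -0.3, -0.2]
opening: -0.0002
grasp_force: 0.0
```

Request:
carry_out(
  targets="-0.58 -0.08 0.025 0 0.49 0 -1;-0.58 -0.08 0.025 0 0.49 0 -1;-0.58 -0.08 0.025 0 0.49 0 -1;-0.58 -0.08 0.025 0 0.49 0 -1;-0.58 -0.08 0.025 0 0.49 0 -1;-0.58 -0.08 0.025 0 0.49 0 -1;-0.58 -0.08 0.025 0 0.49 0 -1;-0.58 -0.08 0.025 0 0.49 0 -1",
)

```text
time: 7.68
ee_pos: [0.532, -0.2948, 0.2205]
tcp_rot: [179.8, -45.0, 90.0]
wrist_force: [0.4, 0.3, 0.7]
opening: 0.0003
grasp_force: 0.0
```

Run:
```python
from h import *
o=monitor.get_obs();print(o['time'],o['ee_pos'],o['tcp_rot'],o['q'])
c=get_calibration('wrist');snap('wrist','w4')
print(proj(c,[[.55,-.129,.073],[.468,-.129,.073],[.632,-.129,.073],[.53,-.127,.047]]).round().tolist())
row([.53,-.249,.169],[180,-45,90],8)
```

```text
7.6833 [ 0.53199613 -0.29478756  0.22048529] [179.84963959 -45.01070105  89.9797438 ] [-35.10341439  30.13585891  15.21782867 104.84901679  35.46834746
  45.26298646]
[[358.0, 244.0], [200.0, 245.0], [514.0, 244.0], [320.0, 261.0]]
8 rows: [ 0.003 -0.002  0.209] [ 0.001 -0.007 -0.006]
```

View pics/w4.png

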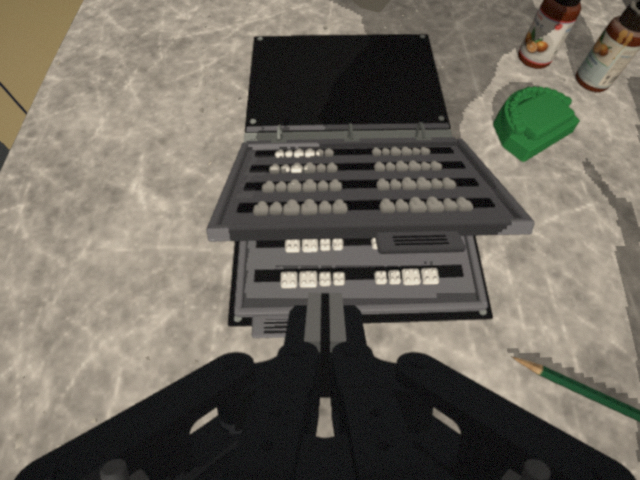

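The free edge of the top card spans (208,238)–(534,230), with its tab at (420,242). The closed fingertips at (322,295) are aimed under the edge, left of that tab. Next I slide in under it.

Request:
carry_out(
  targets="0 0 0.21 0 0 0 -1;0 0 0.21 0 0 0 -1;0 0 0.21 0 0 0 -1;0 0 0.21 0 0 0 -1;0 0 0.21 0 0 0 -1;0 0 0.21 0 0 0 -1;0 0 0.21 0 0 0 -1;0 0 0.21 0 0 0 -1",
)

```text
time: 8.4
ee_pos: [0.5328, -0.2448, 0.1723]
tcp_rot: [180.0, -44.9, 90.0]
wrist_force: [-0.3, -0.5, 0.9]
opening: 0.0003
grasp_force: 0.0
```

Request:
carry_out(
  targets="0.15 0 0 0 0 0 -1;0.17 0 0 0 0 0 -1;0.17 0 0 0 0 0 -1;0.17 0 0 0 0 0 -1;0.17 0 0 0 0 0 -1;0.17 0 0 0 0 0 -1;0.17 0 0 0 0 0 -1;0.17 0 0 0 0 0 -1",
)

```text
time: 9.07
ee_pos: [0.5328, -0.2077, 0.2116]
tcp_rot: [179.9, -44.9, 90.0]
wrist_force: [0.2, -1.3, 0.3]
opening: 0.0001
grasp_force: 0.7
```

```bash
cat >> h.py <<'E'
AX=np.array([-.002,.0135])
def pose(th,x=.53,r=.116):
    al=max(45,45+(th-100)*45/80) if th>100 else 45
    t,a=np.radians([th,al]);n=np.array([np.sin(a),np.cos(a)]);d=np.array([np.cos(a),-np.sin(a)])
    tcp=AX+r*np.array([-np.cos(t),np.sin(t)])-n*.011-d*.173
    return np.r_[x,tcp],[180,al-90,90]
def arc(ths):
    fr=None;o=monitor.get_obs();fr=(o['ee_pos'],o['tcp_rot'])
    for th in ths: to=pose(th);row(to[0],to[1],1,fr);fr=to
E
python3 - <<'E'
from h import *
o=monitor.get_obs();print(o['time'],o['ee_pos'],o['tcp_rot'],o['wrist_force'],pose(45),pose(180))
snap('wrist','w5')
arc(np.linspace(45,100,17)[1:])
E
```

```text
9.0667 [ 0.53280213 -0.20770512  0.21164298] [179.90759611 -44.87686574  89.981227  ] [ 0.21286374 -1.30372593  0.30879563] (array([ 0.53      , -0.21413203,  0.21007569]), [180, -45, 90]) (array([0.53  , 0.103 , 0.1865]), [180, 0.0, 90])
1 rows: [ 0.005 -0.074 -0.08 ] [0.018 0.02  0.005]
1 rows: [ 0.173 -0.     0.016] [0. 0. 0.]
1 rows: [ 0.172 -0.     0.026] [0. 0. 0.]
1 rows: [ 0.17  -0.     0.036] [0. 0. 0.]
1 rows: [ 0.168 -0.     0.046] [0. 0. 0.]
1 rows: [ 0.165 -0.     0.056] [0. 0. 0.]
1 rows: [ 0.161 -0.     0.066] [0. 0. 0.]
1 rows: [ 0.157 -0.     0.076] [0. 0. 0.]
1 rows: [ 0.152 -0.     0.085] [0. 0. 0.]
1 rows: [ 0.146 -0.     0.094] [0. 0. 0.]
1 rows: [ 0.141 -0.     0.102] [0. 0. 0.]
1 rows: [ 0.134 -0.     0.111] [0. 0. 0.]
1 rows: [ 0.127 -0.     0.119] [0. 0. 0.]
1 rows: [ 0.12  -0.     0.126] [0. 0. 0.]
1 rows: [ 0.112 -0.     0.133] [0. 0. 0.]
1 rows: [ 0.104 -0.     0.139] [0. 0. 0.]
```

View pics/w5.png

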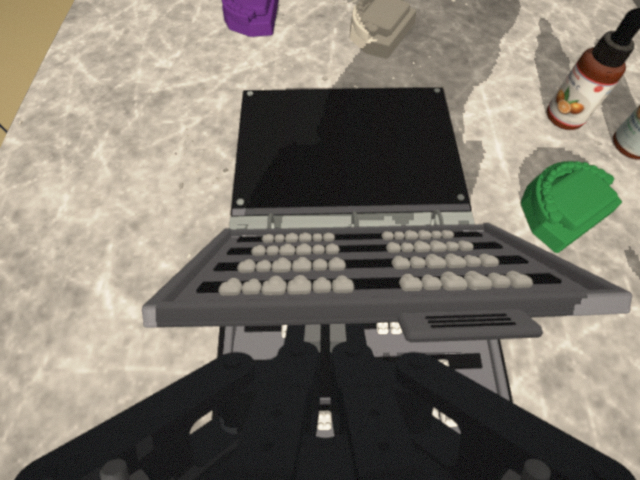

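The card is rising on the fingers, its free edge now at rows 300–320, and the fingertips are hidden under it. The lower card stays in place. I'll continue along the arc.

Request:
carry_out(
  targets="0.17 0 0 0 0 0 -1;0.17 0 0.01 0 0 0 -1;0.17 0 0.02 0 0 0 -1;0.17 0 0.03 0 0 0 -1;0.17 0 0.04 0 0 0 -1;0.165 0 0.055 0 0 0 -1;0.16 0 0.065 0 0 0 -1;0.155 0 0.075 0 0 0 -1",
)

```text
time: 9.78
ee_pos: [0.5328, -0.1611, 0.2399]
tcp_rot: [180.0, -44.9, 90.0]
wrist_force: [-0.2, -1.1, -0.7]
opening: 0.0001
grasp_force: 0.5
```

Request:
carry_out(
  targets="0.15 0 0.085 0 0 0 -1;0.145 0 0.095 0 0 0 -1;0.14 0 0.1 0 0 0 -1;0.135 0 0.11 0 0 0 -1;0.125 0 0.12 0 0 0 -1;0.12 0 0.125 0 0 0 -1;0.11 0 0.13 0 0 0 -1;0.1 0 0.14 0 0 0 -1",
)

```text
time: 10.45
ee_pos: [0.5328, -0.1065, 0.2429]
tcp_rot: [180.0, -44.9, 89.9]
wrist_force: [-0.2, -0.3, -1.1]
opening: 0.0001
grasp_force: 0.4
```

Run:
```python
from h import *
o=monitor.get_obs();print(o['time'],o['ee_pos'],o['tcp_rot'],o['wrist_force'],pose(100)[0])
im=snap('scene','s2');cv2.imwrite('pics/s2c.png',cv2.resize(im[130:330,220:460,::-1],None,fx=3,fy=3,interpolation=cv2.INTER_CUBIC))
arc(np.linspace(100,180,25)[1:])
```

```text
10.45 [ 0.53283414 -0.10648614  0.24289404] [179.99909584 -44.92234529  89.94567045] [-0.24753969 -0.27758572 -1.1109872 ] [ 0.53       -0.11196446  0.242289  ]
1 rows: [ 0.115 -0.07   0.03 ] [ 0.001 -0.318 -0.005]
1 rows: [ 0.231 -0.     0.137] [ 0.    -0.327  0.   ]
1 rows: [ 0.227 -0.     0.139] [ 0.    -0.327  0.   ]
1 rows: [ 0.223 -0.     0.141] [ 0.    -0.327  0.   ]
1 rows: [ 0.22  -0.     0.143] [ 0.    -0.327  0.   ]
1 rows: [ 0.216 -0.     0.145] [ 0.    -0.327  0.   ]
1 rows: [ 0.212 -0.     0.147] [ 0.    -0.327 -0.   ]
1 rows: [ 0.208 -0.     0.148] [-0.    -0.327  0.   ]
1 rows: [ 0.204 -0.     0.15 ] [ 0.    -0.327  0.   ]
1 rows: [ 0.2   -0.     0.152] [ 0.    -0.327 -0.   ]
1 rows: [ 0.196 -0.     0.153] [-0.    -0.327  0.   ]
1 rows: [ 0.192 -0.     0.154] [ 0.    -0.327  0.   ]
1 rows: [ 0.188 -0.     0.156] [ 0.    -0.327  0.   ]
1 rows: [ 0.184 -0.     0.157] [ 0.    -0.327  0.   ]
1 rows: [ 0.179 -0.     0.158] [-0.    -0.327 -0.   ]
1 rows: [ 0.175 -0.     0.159] [ 0.    -0.327  0.   ]
1 rows: [ 0.171 -0.     0.159] [-0.    -0.327 -0.   ]
1 rows: [ 0.167 -0.     0.16 ] [-0.    -0.327 -0.   ]
1 rows: [ 0.162 -0.     0.161] [ 0.    -0.327 -0.   ]
1 rows: [ 0.158 -0.     0.161] [ 0.    -0.327 -0.   ]
1 rows: [ 0.154 -0.     0.162] [ 0.    -0.327 -0.   ]
1 rows: [ 0.15  -0.     0.162] [ 0.    -0.327 -0.   ]
1 rows: [ 0.145 -0.     0.162] [-0.    -0.327 -0.   ]
1 rows: [ 0.141 -0.     0.162] [ 0.    -0.327 -0.   ]
```

View pics/s2c.png

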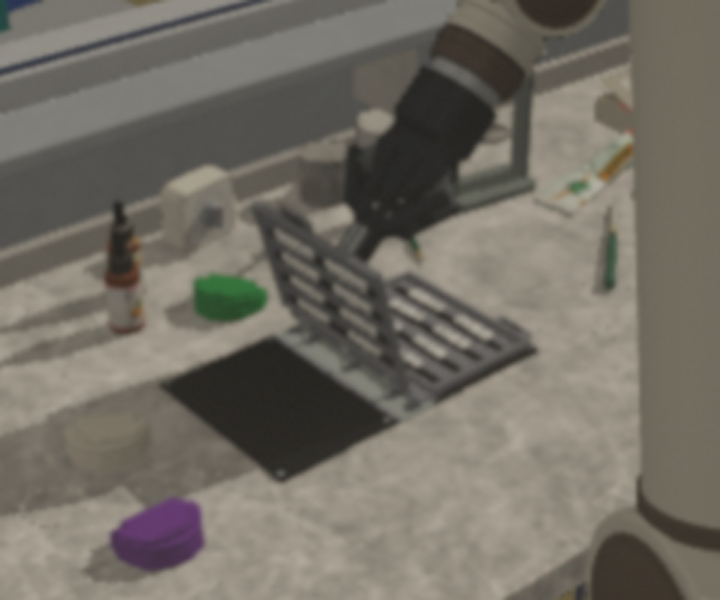

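The card stands a little past upright at crop (330,300), and the lower card lies flat. I'll continue over the rings, slowing towards the end.

Request:
carry_out(
  targets="0.12 0 0.03 0 -0.33 0 -1;0.23 0 0.14 0 -0.33 0 -1;0.23 0 0.14 0 -0.33 0 -1;0.22 0 0.14 0 -0.33 0 -1;0.22 0 0.14 0 -0.33 0 -1;0.215 0 0.145 0 -0.33 0 -1;0.21 0 0.145 0 -0.33 0 -1;0.21 0 0.15 0 -0.33 0 -1",
)

```text
time: 11.17
ee_pos: [0.5328, -0.0296, 0.2511]
tcp_rot: [180.0, -29.7, 89.9]
wrist_force: [-0.8, 0.5, -0.6]
opening: 0.0002
grasp_force: 0.2
```

Request:
carry_out(
  targets="0.205 0 0.15 0 -0.33 0 -1;0.2 0 0.15 0 -0.33 0 -1;0.195 0 0.155 0 -0.33 0 -1;0.19 0 0.155 0 -0.33 0 -1;0.19 0 0.155 0 -0.33 0 -1;0.185 0 0.155 0 -0.33 0 -1;0.18 0 0.16 0 -0.33 0 -1;0.175 0 0.16 0 -0.33 0 -1",
)

```text
time: 11.83
ee_pos: [0.5329, 0.0455, 0.2295]
tcp_rot: [180.0, -14.6, 89.9]
wrist_force: [-0.8, -0.7, -0.9]
opening: 0.0004
grasp_force: 0.2
```

Run:
```python
from h import *
o=monitor.get_obs();print(o['time'],o['ee_pos'],o['tcp_rot'],o['wrist_force'],pose(153.3))
arc(np.linspace(153.3,181,17)[1:])
```

```text
11.8333 [0.53287344 0.04547045 0.22951768] [179.98349059 -14.59667979  89.94703605] [-0.83343612 -0.72968541 -0.88777463] (array([0.53      , 0.04617645, 0.22986102]), [180, -15.018749999999997, 90])
1 rows: [ 0.11  -0.072  0.077] [ 0.005 -0.096 -0.009]
1 rows: [ 0.089 -0.     0.082] [ 0.   -0.17 -0.  ]
1 rows: [ 0.088 -0.     0.082] [ 0.   -0.17 -0.  ]
1 rows: [ 0.087 -0.     0.083] [ 0.   -0.17  0.  ]
1 rows: [ 0.085 -0.     0.083] [ 0.   -0.17 -0.  ]
1 rows: [ 0.084 -0.     0.083] [ 0.   -0.17  0.  ]
1 rows: [ 0.083 -0.     0.083] [-0.   -0.17 -0.  ]
1 rows: [ 0.082 -0.     0.083] [-0.   -0.17 -0.  ]
1 rows: [ 0.081 -0.     0.083] [ 0.   -0.17 -0.  ]
1 rows: [ 0.08  -0.     0.083] [-0.   -0.17 -0.  ]
1 rows: [ 0.079 -0.     0.083] [-0.   -0.17 -0.  ]
1 rows: [ 0.077 -0.     0.083] [ 0.   -0.17 -0.  ]
1 rows: [ 0.076 -0.     0.084] [-0.   -0.17 -0.  ]
1 rows: [ 0.075 -0.     0.084] [ 0.   -0.17 -0.  ]
1 rows: [ 0.074 -0.     0.084] [-0.   -0.17 -0.  ]
1 rows: [ 0.073 -0.     0.084] [ 0.   -0.17 -0.  ]
```

Request:
carry_out(
  targets="0.11 0 0.077 0 -0.1 0 -1;0.09 0 0.082 0 -0.17 0 -1;0.09 0 0.082 0 -0.17 0 -1;0.085 0 0.083 0 -0.17 0 -1;0.085 0 0.083 0 -0.17 0 -1;0.085 0 0.083 0 -0.17 0 -1;0.085 0 0.083 0 -0.17 0 -1;0.08 0 0.083 0 -0.17 0 -1",
)

```text
time: 12.5
ee_pos: [0.5331, 0.0782, 0.2094]
tcp_rot: [180.0, -7.2, 89.9]
wrist_force: [0.3, -0.3, 0.7]
opening: 0.0001
grasp_force: 0.1
```

Request:
carry_out(
  targets="0.08 0 0.083 0 -0.17 0 -1;0.08 0 0.083 0 -0.17 0 -1;0.08 0 0.083 0 -0.17 0 -1;0.077 0 0.083 0 -0.17 0 -1;0.075 0 0.083 0 -0.17 0 -1;0.075 0 0.083 0 -0.17 0 -1;0.07 0 0.05 0 -0.17 0 -1;0 0 0 0 0 0 -1",
)

```text
time: 13.17
ee_pos: [0.5329, 0.1016, 0.1889]
tcp_rot: [-180.0, -0.4, 90.0]
wrist_force: [-0.2, -0.5, 0.1]
opening: 0.0002
grasp_force: 0.0
```

Run:
```python
from h import *
o=monitor.get_obs();print(o['time'],o['ee_pos'],o['tcp_rot'],o['wrist_force'],pose(180))
```

```text
13.1667 [0.53289597 0.10161161 0.18888402] [-179.95546138   -0.37083645   89.97723131] [-0.15875295 -0.5206629   0.08148402] (array([0.53  , 0.103 , 0.1865]), [180, 0.0, 90])
```

Request:
carry_out(
  targets="0 0 0.02 0 0 0 -1;0 0 0.02 0 0 0 -1;0 0 0.02 0 0 0 -1;0 0 0 0 0 0 -1;0 0 0 0 0 0 -1;0 0 0 0 0 0 -1;0 0 0 0 0 0 -1;0 0 0 0 0 0 -1",
)

```text
time: 13.83
ee_pos: [0.5331, 0.101, 0.1871]
tcp_rot: [180.0, -0.5, 89.9]
wrist_force: [-0.6, 0.1, 0.1]
opening: 0.0003
grasp_force: 0.0
```

Request:
carry_out(
  targets="0 0 0.02 0 0 0 -1;0 0 0.02 0 0 0 -1;0 0 0 0 0 0 -1;0 0 0 0 0 0 -1;0 0 0 0 0 0 -1;0 0 0 0 0 0 -1;0 0 0 0 0 0 -1;0 0 0 0 0 0 -1",
)

```text
time: 14.5
ee_pos: [0.5331, 0.1011, 0.1864]
tcp_rot: [180.0, -0.5, 89.9]
wrist_force: [-2.1, 0.4, 7.9]
opening: 0.0001
grasp_force: 3.8
```

The tip is at 13.4 mm and presses with 8 N, so the card is seated. I'll lift off and verify.

Request:
carry_out(
  targets="0 0 -0.1 0 0 0 -1;0 0 -0.3 0 0 0 -1;0 0 -0.6 0 0 0 -1;0 0 -0.8 0 0 0 -1;0 0 -0.8 0 0 0 -1;0 0 -0.8 0 0 0 -1;0 0 -0.8 0 0 0 -1;0 0 -0.8 0 0 0 -1",
)

```text
time: 15.17
ee_pos: [0.5326, 0.0994, 0.388]
tcp_rot: [180.0, -0.5, 89.9]
wrist_force: [0.9, -0.8, 0.5]
opening: -0.0001
grasp_force: 0.0
```

Request:
carry_out(
  targets="-0.8 0 0 0 0 0 -1;-0.8 0 0 0 0 0 -1;-0.8 0 0 0 0 0 -1;-0.8 0 0 0 0 0 -1;-0.6 0 0 0 0 0 -1;0 0 0 0 0 0 -1;0 0 0 0 0 0 -1;0 0 0 0 0 0 -1",
)

```text
time: 15.83
ee_pos: [0.5328, -0.0523, 0.3848]
tcp_rot: [180.0, -0.5, 89.9]
wrist_force: [0.0, -0.1, -0.2]
opening: -0.0002
grasp_force: 0.0
```

Run:
```python
from h import *
o=monitor.get_obs();print(o['time'],o['ee_pos'],o['wrist_force'])
c=get_calibration('wrist');im=snap('wrist','w6').astype(int)
# card back on the left half: grey between black borders; expected edge y=.138 at z .0135, x .468...632
def at(p): u,v=proj(c,[p])[0].round().astype(int);return (u,v,im[v,u].tolist()) if 0<=u<640 and 0<=v<480 else (u,v)
for y in (.02,.06,.10,.13,.136,.139,.142,.145,.15,.16,.17): print(y,at([.50,y,.0135]),at([.575,y,.0135]))
# bright cast
hsv=cv2.cvtColor(im.astype(np.uint8),cv2.COLOR_RGB2HSV)
ed=cv2.Canny(im.astype(np.uint8),60,150)
g=im.sum(2)/3
for x in (.49,.53,.61):
    ys=np.arange(.10,.19,.001);P=proj(c,[[x,y,.0135] for y in ys]).round().astype(int)
    s=np.array([g[v,u] if 0<=u<640 and 0<=v<480 else -1 for u,v in P]);print(x,s[::3].round().tolist())
```

```text
15.8333 [ 0.5328249  -0.05229759  0.38480461] [ 0.02237727 -0.11653362 -0.19032092]
0.02 (np.int64(286), np.int64(123), [93, 90, 87]) (np.int64(374), np.int64(123), [92, 89, 85])
0.06 (np.int64(284), np.int64(72), [92, 87, 84]) (np.int64(376), np.int64(72), [87, 85, 81])
0.1 (np.int64(283), np.int64(19), [89, 85, 84]) (np.int64(378), np.int64(19), [85, 83, 80])
0.13 (np.int64(282), np.int64(-23)) (np.int64(379), np.int64(-23))
0.136 (np.int64(282), np.int64(-31)) (np.int64(379), np.int64(-31))
0.139 (np.int64(281), np.int64(-36)) (np.int64(379), np.int64(-36))
0.142 (np.int64(281), np.int64(-40)) (np.int64(379), np.int64(-40))
0.145 (np.int64(281), np.int64(-44)) (np.int64(379), np.int64(-44))
0.15 (np.int64(281), np.int64(-52)) (np.int64(379), np.int64(-52))
0.16 (np.int64(281), np.int64(-66)) (np.int64(380), np.int64(-66))
0.17 (np.int64(280), np.int64(-81)) (np.int64(380), np.int64(-81))
0.49 [85.0, 84.0, 81.0, 84.0, 85.0, -1.0, -1.0, -1.0, -1.0, -1.0, -1.0, -1.0, -1.0, -1.0, -1.0, -1.0, -1.0, -1.0, -1.0, -1.0, -1.0, -1.0, -1.0, -1.0, -1.0, -1.0, -1.0, -1.0, -1.0, -1.0]
0.53 [85.0, 84.0, 83.0, 83.0, 88.0, -1.0, -1.0, -1.0, -1.0, -1.0, -1.0, -1.0, -1.0, -1.0, -1.0, -1.0, -1.0, -1.0, -1.0, -1.0, -1.0, -1.0, -1.0, -1.0, -1.0, -1.0, -1.0, -1.0, -1.0, -1.0]
0.61 [84.0, 86.0, 85.0, 82.0, 81.0, -1.0, -1.0, -1.0, -1.0, -1.0, -1.0, -1.0, -1.0, -1.0, -1.0, -1.0, -1.0, -1.0, -1.0, -1.0, -1.0, -1.0, -1.0, -1.0, -1.0, -1.0, -1.0, -1.0, -1.0, -1.0]
```

Request:
carry_out(
  targets="0.8 0 0 0 0 0 -1;0.8 0 0 0 0 0 -1;0.8 0 0 0 0 0 -1;0.8 0 0 0 0 0 -1;0 0 0 0 0 0 -1;0 0 0 0 0 0 -1;0 0 0 0 0 0 -1;0 0 0 0 0 0 -1",
)

```text
time: 16.55
ee_pos: [0.533, 0.0754, 0.3854]
tcp_rot: [180.0, -0.5, 90.0]
wrist_force: [0.3, 0.1, 0.2]
opening: -0.0
grasp_force: 0.0
```

Run:
```python
from h import *
c=get_calibration('wrist');im=snap('wrist','w6b')
g=cv2.GaussianBlur(im,(5,5),0).astype(int).max(2)
m=((g>60)&(g<115)).astype(np.uint8)
m=cv2.morphologyEx(m,cv2.MORPH_OPEN,np.ones((9,9)))
y0=int(proj(c,[[.55,.10,.0135]])[0][1])
for y in (.06,.09,.12,.134):
    v=int(round(proj(c,[[.55,y,.0135]])[0][1]));r=np.flatnonzero(m[v]);r=r[(r>100)&(r<540)]
    P=ray(c,[[r.min(),v],[r.max(),v]],.0135);print(y,v,r.min(),r.max(),P[:,:2].round(4).tolist(),'width',P[1,0]-P[0,0])
for x in(.49,.52,.575,.61):
    P=proj(c,[[x,y,.0135] for y in np.arange(.12,.17,.002)]).round().astype(int)
    print(x,[int(g[v,u]) for u,v in P if 0<=v<480])
b=(im.astype(int).min(2)>150).astype(np.uint8)
hsv=cv2.cvtColor(im,cv2.COLOR_RGB2HSV)
t=camera('top');ct=get_calibration('top');a=proj(ct,[[.55,.215,.02]])[0].round().astype(int);print(a)
t0=cv2.imread('pics/top0.png')[:,:,::-1];d=np.abs(t.astype(int)-t0).max(2)
d=(d[205:255,240:276]>25).astype(np.uint8);k,n,s,cc=cv2.connectedComponentsWithStats(d);
for i in range(1,k):
    if s[i,4]>40: x,y,w,h=s[i,:4];print('changed',x+240,y+205,w,h,s[i,4],ray(ct,[[x+240,y+205],[x+240+w,y+205+h]],.015)[:,:2].round(3).tolist())
```

```text
0.06 222 256 539 [[0.4703, 0.0604], [0.7308, 0.0603]] width 0.26046758654942714
0.09 190 253 436 [[0.4693, 0.0899], [0.6319, 0.0898]] width 0.16263520511401358
0.12 155 251 437 [[0.4692, 0.1206], [0.6303, 0.1206]] width 0.16111662940945043
0.134 139 346 539 [[0.5511, 0.1339], [0.7189, 0.1351]] width 0.1677979927463894
0.49 [87, 87, 87, 88, 89, 85, 40, 13, 19, 79, 93, 94, 94, 94, 95, 111, 139, 141, 139, 136, 139, 139, 136, 138, 138, 137]
0.52 [87, 88, 88, 87, 88, 88, 61, 26, 15, 56, 83, 87, 86, 87, 85, 97, 122, 127, 134, 135, 141, 139, 132, 130, 128, 128]
0.575 [87, 87, 87, 87, 87, 90, 89, 86, 88, 88, 87, 88, 87, 77, 77, 88, 93, 96, 96, 92, 88, 96, 129, 138, 148, 149]
0.61 [87, 87, 87, 87, 87, 88, 92, 67, 27, 14, 43, 82, 83, 85, 90, 93, 107, 132, 140, 139, 138, 137, 139, 138, 138, 135]
[241 242]
changed 252 205 17 31 185 [[0.643, 0.19], [0.564, 0.147]]
changed 271 208 5 47 182 [[0.635, 0.142], [0.517, 0.129]]
changed 258 237 13 18 136 [[0.562, 0.174], [0.517, 0.141]]
```

The card's plain back lies at 13 mm and measures 161–163 mm wide, as expected for a flat card. Its edge is inside the board, and the cast is clear and upright. Handing in.

```bash
python3 -c "
from h import *
print(bot.job_done())"
```

```text
the job is handed in; nothing more can be done
None
```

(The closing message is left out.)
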